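# Nest the red finish pot in the big steel one

## Task

Put away the empty red finish pot by nesting it in the big steel pot: standing flat on the big pot's floor, its handle turned about a quarter turn or more away from the big pot's handle so that the two clear each other. Lower it in gently rather than dropping it, leave the big pot standing where it is, and leave the blue pot of screws alone.

Things in the scene. Friction and masses are not known exactly. Their poses are not given: they have to be found in the camera images.
- red_pot: Small open pot to be nested, made of red enamelled sheet with a straight brown wooden handle; outer diameter 90 mm, height 90 mm, wall 3 mm, empty, about 150 g. Origin: centre of the underside; z up; the level handle points along its +x from the rim, reaching 165 mm from the pot's axis, 16 mm wide, 14 mm thick, its mid-line 80 mm above the underside
- red_handle (a point): Point on the mid-line of the red pot's wooden handle, 100 mm out from the pot's axis and 80 mm above its underside; a good place to pinch across the handle from above (16 mm wide); there the fingers stay outside the big pot's rim when nested. Its axes are those of the red pot
- big_pot: Big open steel pot, loose, 600 g; outer diameter 132, inner 124, height 70, floor 4 mm thick. Origin: centre of the underside; z up. Its black handle, 18 mm wide, points along +x, leaves the wall just below the rim and rises to end 182 mm from the axis, 110 mm high, so it would hold up a red handle laid over it. Turned clear, the nested red handle's underside passes 7 mm above the big rim
- blue_pot: Bystander of the same shape as the red pot, made of blue enamelled sheet with a straight brown wooden handle; outer diameter 90 mm, height 90 mm, wall 3 mm, with brass screws in it, about 500 g. Origin: centre of the underside; z up; the level handle points along its +x from the rim, reaching 165 mm from the pot's axis, 16 mm wide, 14 mm thick, its mid-line 80 mm above the underside
Mind the look-alikes: they are no part of the job. There is more than one size of the red_pot; the job needs the middle-sized.

How it is judged:
By the outcome, as a careful person would: the job done as asked, in the order asked, and still so for the second after the job is handed in, with the robot touching nothing.
It also fails if it takes over 34 s, if anything falls off the work surface, if the arm or the gripper's body presses on something with over 40 N, if the wrist force passes 120 N, or if a joint passes its speed limit or range.

## Robot

A 6-joint arm with a two-finger parallel gripper is mounted at the origin on the work surface. World frame = base frame: x ahead of the robot, y to its left, z up, the work surface at z = 0. Lengths are in m, angles in rad, forces in N, time in s.
With the tool pointing down it reaches from about 0.375 to 0.925 m from the base axis. Payload 5.7 kg.
Tool frame: the origin (TCP) lies at the very end of the fingers, on their centre line; the grasp point (between the pads) lies 19 mm behind it; z points along the fingers, y is the line along which they close (so a half turn about z gives the same grasp; the last joint's range is limited). The gripper opens to 85 mm and grips with 20 to 120 N. Pads are 22 mm wide; open, the fingers measure 114 mm over their backs; the gripper's body (76 mm by 85 mm) begins 54 mm behind the grasp point. The pads swing forward as they close: fully open they stand 13 mm farther back than shut.
Start: joints at [-1.341, 0.359, 1.51, -0, 1.272, -0.115], TCP at [0.203, -0.565, 0.231] pointing down, gripper open.
Joint ranges: [-2.97, 2.97], [-1.01, 2.36], [0.21, 2.38], [-0.96, 4.11], [0.2, 2.71], [-2.98, 2.98]. Speed limits (rad/s): [2.39, 2.39, 3.14, 3.14, 3.14, 3.14].

## Interface

Orientations are given as a unit quaternion [x, y, z, w].
In Python, from cell import * gives the robot as it stands.
- The arm moves only by the tool servo_tool, never from a script. Its argument "increments" is a list of rows, each an object with "hand": the finger opening in mm, from 0 to 85.4; "xyz": the shift along the tool's x, y, z in mm, a list of three; "roll": the turn about the tool's z in degrees. In form: [{"hand": hand, "xyz": [tx, ty, tz], "roll": roll}, ...]. A call has exactly 8 rows; each row shifts and turns the commanded pose from where the row before left it, along the tool's axes as they then stand; what a row does not reach is not made up. A row lasts 1/12 s, in which the tool goes at most 41.7 mm and 7.16 degrees, less where a joint would pass 70% of its speed; a pose out of reach is approached as far as the arm can. A call is refused whole if a number of a shift passes 41.7 or a number of a turn 7.16, either way. A call with a gripper value outside its range is refused whole. The fingers move at their own pace and stop on an object; "newtons" is the grip in N (left out, the last holds). Time passes only in rows, so rows that do not move let the fingers close, or fill a call up. It gives the time, the measured TCP pose, the force, the opening and the grip force at its end, in the units of the state.
- get_state(): the state, without advancing time (a new reading comes with each control period).
- capture(name): name is "scene" or "top"; returns the picture (384x512x3 uint8, red, green, blue); there is no depth.
- camera_params(name): a dict with "fx", "fy", "cx", "cy" (pixels), "rvec" (rotation vector, rad) and "tvec" (3), from world to camera coordinates, as OpenCV has them. Camera axes: x right, y down, z forward; pixel columns grow to the right and rows downward; lengths in m; the calibration is good to about 2 mm. A picture is of the moment at which its call begins. camera_params takes no time and is no camera call.
- hand_in(): hands the job in; it is judged then, once.
The state is a dict: "time": time; "q": joint angles; "qvel": joint speeds; "joint_torque": joint torques, N m; "eef_pos": TCP position; "tcp_rot": TCP orientation; "wrist_force": force on the tool from outside, world axes, zero at the start; "wrist_torque": the same for the moment, N m; "opening": finger opening in m; "grip_force": force on a finger pad.
Only numpy, scipy, OpenCV 4.12 (cv2) and the standard library are available. Lean on these libraries where they do the work, as an engineer would, in place of code of your own. Each camera call takes 0.05 s, during which the arm holds its last target. There are 200 camera calls.

## Working session

There is one attempt and no reset: what is moved stays moved. The work goes in short steps, Python scripts to look and compute and a tool call to move; the robot and the scene stay as the last step left them, time stands still between calls to the robot, and variables do not carry over. Pictures are saved under pics/ and viewed, at most 10 in all, crops included, and the job is handed in when it is done.

Besides the shell and the picture viewer there is one more tool, called after ">>>" as name(argument=value, ...), one argument or row to a line, values as JSON. servo_tool: Moves the arm, as the interface text tells. Its arguments: {"type":"object","properties":{"increments":{"type":"array","items":{"type":"object","properties":{"hand":{"type":"number"},"xyz":{"type":"array","items":{"type":"number"}},"roll":{"type":"number"}}}},"newtons":{"type":"number"}},"required":["increments"]}

```bash
mkdir -p pics; python3 - <<'E'
from cell import *
import cv2
for n in("scene","top"):
    cv2.imwrite(f"pics/{n}0.png",cv2.resize(capture(n)[:,:,::-1],(800,600)) if 0 else capture(n)[:,:,::-1])
    print(camera_params(n))
s=get_state();print(s['time'],s['eef_pos'],s['tcp_rot'])
E
```

```text
{'fx': 395.43446679847807, 'fy': 395.43446679847807, 'cx': 249.46030449021436, 'cy': 192.21912216533593, 'rvec': array([ 1.25767891,  2.43192926, -0.81457802]), 'tvec': array([ 0.2053914 , -0.23768002,  1.38264459])}
{'fx': 426.4166563964087, 'fy': 426.4166563964087, 'cx': 257.7071178064229, 'cy': 189.28904632786924, 'rvec': array([ 2.17316209, -2.19116821,  0.10094384]), 'tvec': array([0.05200282, 0.41449645, 1.24822081])}
0.1 [ 0.20265538 -0.56407871  0.23051623] [ 9.85175707e-01  1.71546164e-01 -3.91258804e-05 -8.59228594e-04]
```

View pics/scene0.png

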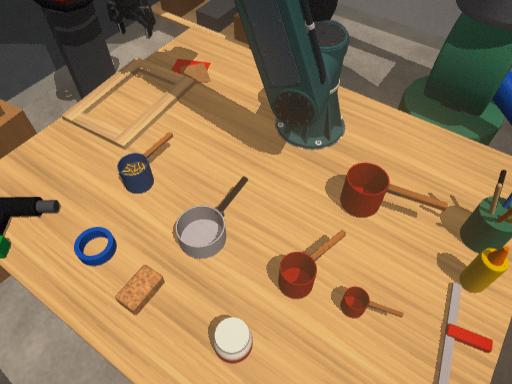

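View pics/top0.png

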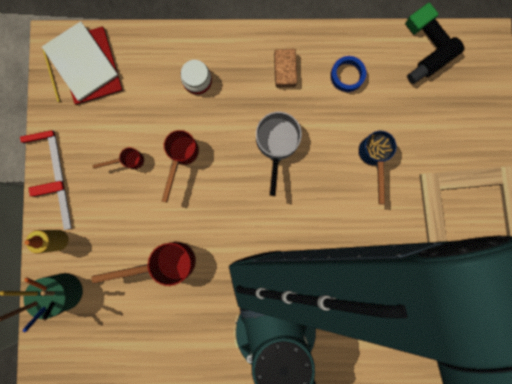

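```bash
python3 - <<'E'
import cv2,numpy as np
a=cv2.imread("pics/top0.png")[105:210,150:320];b=cv2.imread("pics/scene0.png")[165:310,165:355]
A=cv2.resize(a,(780,482),interpolation=2)
B=cv2.resize(b,(780,595),interpolation=2)
cv2.imwrite("pics/ta.png",A);cv2.imwrite("pics/sb.png",B)
t=cv2.cvtColor(cv2.imread("pics/top0.png"),40);s=cv2.cvtColor(cv2.imread("pics/scene0.png"),40)
for n,p in [("handle",t[185,170]),("body",t[135,180]),("inside",t[150,182]),("wood",t[180,220]),("steel",t[118,265]),("floor",t[135,284]),("bh",t[180,274]),("S handle",s[243,330]),("body",s[285,295]),("wood",s[220,290]),("steel",s[245,200]),("floor",s[230,205]),("bh",s[195,235])]: print(n,p)
E
```

```text
handle [ 12 158 126]
body [  2 219  43]
inside [  1 200  70]
wood [ 17 122 165]
steel [23 26 77]
floor [ 12  16 158]
bh [90 20 13]
S handle [ 14 173 187]
body [  8 194 126]
wood [ 16 136 214]
steel [ 12  30 188]
floor [ 11  32 193]
bh [ 15 133 102]
```

View pics/ta.png

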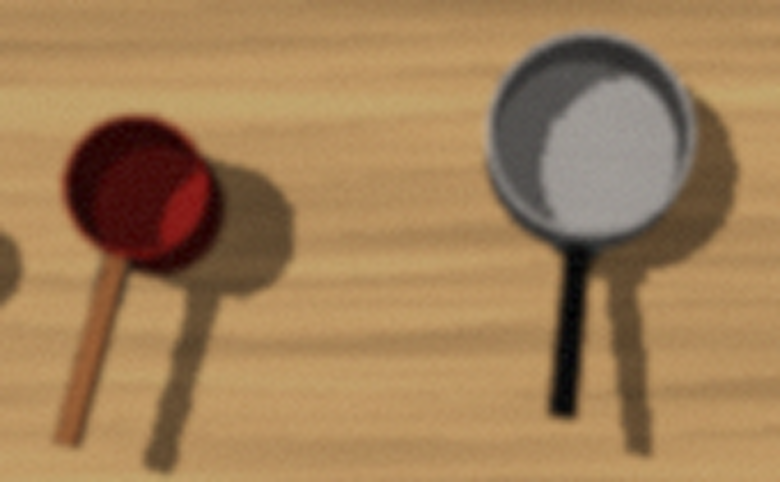

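View pics/sb.png

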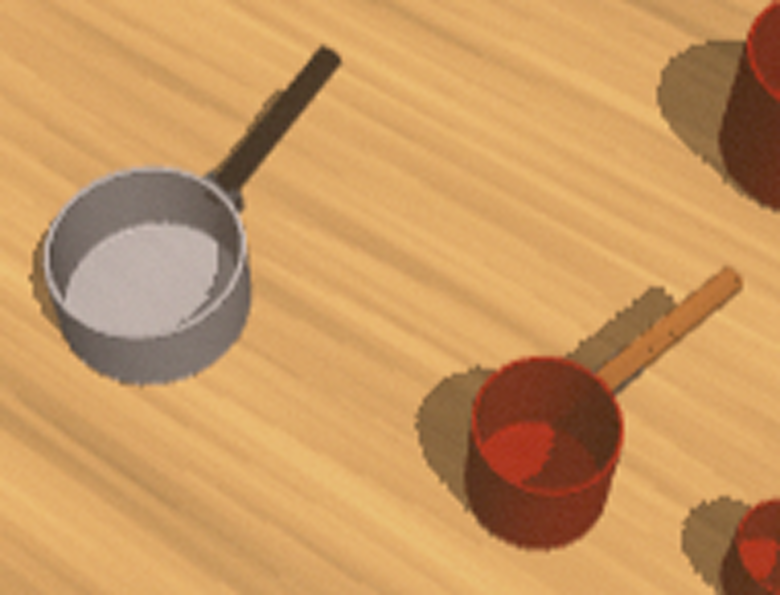

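```bash
cat > h.py <<'E'
from cell import *
import cv2,numpy as np
from scipy.optimize import least_squares
def proj(n,P):
    c=camera_params(n);K=np.array([[c['fx'],0,c['cx']],[0,c['fy'],c['cy']],[0,0,1]])
    return cv2.projectPoints(np.array(P,float).reshape(-1,3),c['rvec'],c['tvec'],K,None)[0].reshape(-1,2)
def ring(x,y,z,r):
    t=np.linspace(0,6.283,90);return np.c_[x+r*np.cos(t),y+r*np.sin(t),0*t+z]
E
cat > fit.py <<'E'
from h import *
S={'top':(780/170,150,105),'scene':(780/190,165,165)}
def fit(ext,tip,r,z,R,zt):
    def f(p):
        e=[]
        for n in ext:
            s,u,v=S[n];cv=lambda q:((q-[u,v])+.5)*s-.5
            q=cv(proj(n,ring(p[0],p[1],z,r)));e+=list((np.r_[q.min(0),q.max(0)]-ext[n])/s)
            if n in tip:e+=list((cv(proj(n,[p[0]+R*np.cos(p[2]),p[1]+R*np.sin(p[2]),zt]))[0]-tip[n])/s)
        return np.array(e)
    o=least_squares(f,[.5,.1,3.14]);print(o.x.round(4),f(o.x).round(1))
fit({'top':[63,115,209,262],'scene':[472,357,623,495]},{'top':[67,443],'scene':[733,277]},.045,.09,.165,.083)
fit({'top':[489,31,695,245],'scene':[45,168,246,338]},{'top':[563,413],'scene':[327,58]},.066,.07,.182,.11)
E
python3 fit.py
```

```text
[0.5346 0.2707 2.8819] [-0.6  0.  -0.5 -0.5 -0.6  1.1 -1.  -0.3 -0.4  0.2 -0.1 -0.4]
[ 0.5701 -0.0106  3.022 ] [-1.2 -0.  -0.2 -1.5 -0.6  1.  -1.4 -0.4 -0.7  0.4  0.9 -2.2]
```

```bash
cat > row.py <<'E'
import sys
from h import *
from scipy.spatial.transform import Rotation as Ro
# x y z yaw(deg of tool x): constant row x8
*P,yaw=map(float,sys.argv[1:5]);N=int(sys.argv[5]) if len(sys.argv)>5 else 8
s=get_state();R=Ro.from_quat(s['tcp_rot']).as_matrix();y0=np.degrees(np.arctan2(R[1,0],R[0,0]))
roll=-((yaw-y0+180)%360-180)/N
M=sum((R@Ro.from_euler('z',roll*k,degrees=True).as_matrix() for k in range(N)))
print("t",round(s['time'],2),"pos",s['eef_pos'].round(4),"yaw",y0.round(1),"tilt",R[2].round(3),"F",s['wrist_force'].round(1),"open",s['opening'],"grip",s['grip_force'])
print("row",(1000*np.linalg.solve(M,np.array(P)-s['eef_pos'])).round(1),"roll",round(roll,2))
E
python3 row.py 0.36 -0.33 0.23 68
```

```text
t 0.1 pos [ 0.2027 -0.5641  0.2305] yaw 19.8 tilt [ 0.    -0.002 -1.   ] F [ 0.5 -1.2  0.3] open 0.08552931236239336 grip 0.0
row [35.  -9.5  0.1] roll -6.03
```

>>> servo_tool(
  increments=[
    {"hand": 50, "xyz": [35, -9.5, 0], "roll": -6},
    {"hand": 50, "xyz": [35, -9.5, 0], "roll": -6},
    {"hand": 50, "xyz": [35, -9.5, 0], "roll": -6},
    {"hand": 50, "xyz": [35, -9.5, 0], "roll": -6},
    {"hand": 50, "xyz": [35, -9.5, 0], "roll": -6},
    {"hand": 50, "xyz": [35, -9.5, 0], "roll": -6},
    {"hand": 50, "xyz": [35, -9.5, 0], "roll": -6},
    {"hand": 50, "xyz": [35, -9.5, 0], "roll": -6},
  ],
)

```text
time: 0.77
eef_pos: [0.3615, -0.3296, 0.231]
tcp_rot: [0.829, 0.56, 0.0, -0.0]
wrist_force: [0.9, 0.8, -0.9]
opening: 0.0501
grip_force: 0.0
```

```bash
python3 row.py 0.44 -0.05 0.23 116
```

```text
t 0.77 pos [ 0.3615 -0.3296  0.231 ] yaw 68.1 tilt [ 0.  0. -1.] F [ 0.9  0.8 -0.9] open 0.05005011426357865 grip 0.0
row [36.1  9.5  0.1] roll -5.99
```

>>> servo_tool(
  increments=[
    {"hand": 50, "xyz": [36, 9.5, 0], "roll": -6},
    {"hand": 50, "xyz": [36, 9.5, 0], "roll": -6},
    {"hand": 50, "xyz": [36, 9.5, 0], "roll": -6},
    {"hand": 50, "xyz": [36, 9.5, 0], "roll": -6},
    {"hand": 50, "xyz": [36, 9.5, 0], "roll": -6},
    {"hand": 50, "xyz": [36, 9.5, 0], "roll": -6},
    {"hand": 50, "xyz": [36, 9.5, 0], "roll": -6},
    {"hand": 50, "xyz": [36, 9.5, 0], "roll": -6},
  ],
)

```text
time: 1.43
eef_pos: [0.4409, -0.0513, 0.2312]
tcp_rot: [0.53, 0.848, 0.0, 0.0]
wrist_force: [-0.5, 0.1, -0.1]
opening: 0.05
grip_force: 0.0
```

```bash
python3 row.py 0.438 0.22 0.2 165.1
```

```text
t 1.43 pos [ 0.4409 -0.0513  0.2312] yaw 116.1 tilt [ 0.  0. -1.] F [-0.5  0.1 -0.1] open 0.05000033621716997 grip 0.0
row [23.9 25.5  3.9] roll -6.13
```

>>> servo_tool(
  increments=[
    {"hand": 50, "xyz": [24, 25.5, 4], "roll": -6.1},
    {"hand": 50, "xyz": [24, 25.5, 4], "roll": -6.1},
    {"hand": 50, "xyz": [24, 25.5, 4], "roll": -6.1},
    {"hand": 50, "xyz": [24, 25.5, 4], "roll": -6.1},
    {"hand": 50, "xyz": [24, 25.5, 4], "roll": -6.1},
    {"hand": 50, "xyz": [24, 25.5, 4], "roll": -6.1},
    {"hand": 50, "xyz": [24, 25.5, 4], "roll": -6.1},
    {"hand": 50, "xyz": [24, 25.5, 4], "roll": -6.1},
  ],
)

```text
time: 2.1
eef_pos: [0.4387, 0.2207, 0.199]
tcp_rot: [0.132, 0.991, 0.0, 0.0]
wrist_force: [1.0, 0.2, -0.5]
opening: 0.0503
grip_force: 0.0
```

```bash
python3 row.py 0.438 0.2963 0.125 165.1
```

```text
t 2.1 pos [0.4387 0.2207 0.199 ] yaw 164.9 tilt [-0.  0. -1.] F [ 1.   0.2 -0.5] open 0.05029599031586187 grip 0.0
row [2.5 9.1 9.2] roll -0.03
```

>>> servo_tool(
  increments=[
    {"hand": 50, "xyz": [2.5, 9, 9], "roll": 0},
    {"hand": 50, "xyz": [2.5, 9, 9], "roll": 0},
    {"hand": 50, "xyz": [2.5, 9, 9], "roll": 0},
    {"hand": 50, "xyz": [2.5, 9, 9], "roll": 0},
    {"hand": 50, "xyz": [2.5, 9, 9], "roll": 0},
    {"hand": 50, "xyz": [2.5, 9, 9], "roll": 0},
    {"hand": 50, "xyz": [2.5, 9, 9], "roll": 0},
    {"hand": 50, "xyz": [2.5, 9, 9], "roll": 0},
  ],
)

```text
time: 2.77
eef_pos: [0.4389, 0.2941, 0.1263]
tcp_rot: [0.135, 0.991, -0.0, -0.0]
wrist_force: [-0.6, -0.0, 0.4]
opening: 0.0499
grip_force: 0.0
```

```bash
python3 row.py 0.438 0.2963 0.061 165.1; python3 - <<'E'
from h import *
a=capture("scene")[150:310,210:390,::-1]; cv2.imwrite("pics/c1.png",cv2.resize(a,(675,600),interpolation=2))
E
```

```text
t 2.77 pos [0.4389 0.2941 0.1263] yaw 164.5 tilt [ 0. -0. -1.] F [-0.6 -0.   0.4] open 0.04987669154872123 grip 0.0
row [0.2 0.2 8.2] roll -0.08
```

View pics/c1.png

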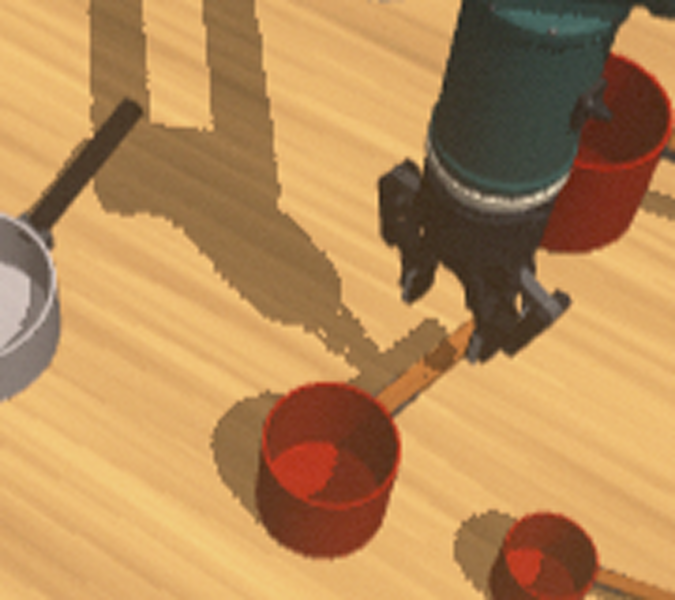

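>>> servo_tool(
  increments=[
    {"hand": 50, "xyz": [0.2, 0.2, 8.2], "roll": 0},
    {"hand": 50, "xyz": [0.2, 0.2, 8.2], "roll": 0},
    {"hand": 50, "xyz": [0.2, 0.2, 8.2], "roll": 0},
    {"hand": 50, "xyz": [0.2, 0.2, 8.2], "roll": 0},
    {"hand": 50, "xyz": [0.2, 0.2, 8.2], "roll": 0},
    {"hand": 50, "xyz": [0.2, 0.2, 8.2], "roll": 0},
    {"hand": 50, "xyz": [0.2, 0.2, 8.2], "roll": 0},
    {"hand": 50, "xyz": [0, 0, 8], "roll": 0},
  ],
)

```text
time: 3.48
eef_pos: [0.4377, 0.2952, 0.0611]
tcp_rot: [0.134, 0.991, 0.0, -0.0]
wrist_force: [0.1, -1.0, 0.0]
opening: 0.0501
grip_force: 0.0
```

>>> servo_tool(
  increments=[
    {"hand": 30, "xyz": [0, 0, 0], "roll": 0},
    {"hand": 24, "xyz": [0, 0, 0], "roll": 0},
    {"hand": 20, "xyz": [0, 0, 0], "roll": 0},
    {"hand": 16, "xyz": [0, 0, 0], "roll": 0},
    {"hand": 8, "xyz": [0, 0, 0], "roll": 0},
    {"hand": 5, "xyz": [0, 0, 0], "roll": 0},
    {"hand": 5, "xyz": [0, 0, 0], "roll": 0},
    {"hand": 5, "xyz": [0, 0, 0], "roll": 0},
  ],
  newtons=60,
)

```text
time: 4.15
eef_pos: [0.438, 0.2955, 0.0623]
tcp_rot: [0.134, 0.991, 0.0, 0.0]
wrist_force: [0.4, 1.4, 1.8]
opening: 0.0149
grip_force: 61.0
```

```bash
python3 row.py 0.438 0.2963 0.17 165.1
```

```text
t 4.15 pos [0.438  0.2955 0.0623] yaw 164.6 tilt [-0.001  0.001 -1.   ] F [0.4 1.4 1.8] open 0.014915749696629675 grip 60.95918297767639
row [  0.    0.1 -13.5] roll -0.07
```

>>> servo_tool(
  increments=[
    {"hand": 5, "xyz": [0, 0, -6], "roll": 0},
    {"hand": 5, "xyz": [0, 0, -15], "roll": 0},
    {"hand": 5, "xyz": [0, 0, -20], "roll": 0},
    {"hand": 5, "xyz": [0, 0, -24], "roll": 0},
    {"hand": 5, "xyz": [0, 0, -24], "roll": 0},
    {"hand": 5, "xyz": [0, 0, -24], "roll": 0},
    {"hand": 5, "xyz": [0, 0, -20], "roll": 0},
    {"hand": 5, "xyz": [0, 0, -7], "roll": 0},
  ],
)

```text
time: 4.82
eef_pos: [0.4388, 0.2959, 0.2051]
tcp_rot: [0.134, 0.991, 0.001, 0.002]
wrist_force: [0.8, 0.6, -1.7]
opening: 0.0143
grip_force: 60.5
```

```bash
python3 row.py 0.604 0.083 0.2 70 20
```

```text
t 4.82 pos [0.4388 0.2959 0.2051] yaw 164.6 tilt [-0.003  0.003 -1.   ] F [ 0.8  0.6 -1.7] open 0.01426268597749588 grip 60.496230125427246
row [-15.    2.2   0.3] roll 4.73
```

>>> servo_tool(
  increments=[
    {"hand": 5, "xyz": [-12.5, 1.8, 0], "roll": 3.94},
    {"hand": 5, "xyz": [-12.5, 1.8, 0], "roll": 3.94},
    {"hand": 5, "xyz": [-12.5, 1.8, 0], "roll": 3.94},
    {"hand": 5, "xyz": [-12.5, 1.8, 0], "roll": 3.94},
    {"hand": 5, "xyz": [-12.5, 1.8, 0], "roll": 3.94},
    {"hand": 5, "xyz": [-12.5, 1.8, 0], "roll": 3.94},
    {"hand": 5, "xyz": [-12.5, 1.8, 0], "roll": 3.94},
    {"hand": 5, "xyz": [-12.5, 1.8, 0], "roll": 3.94},
  ],
)

```text
time: 5.48
eef_pos: [0.5305, 0.259, 0.2008]
tcp_rot: [0.4, 0.917, -0.001, -0.001]
wrist_force: [0.4, 0.3, -1.0]
opening: 0.0148
grip_force: 60.5
```

>>> servo_tool(
  increments=[
    {"hand": 5, "xyz": [-12.5, 1.8, 0], "roll": 3.94},
    {"hand": 5, "xyz": [-12.5, 1.8, 0], "roll": 3.94},
    {"hand": 5, "xyz": [-12.5, 1.8, 0], "roll": 3.94},
    {"hand": 5, "xyz": [-12.5, 1.8, 0], "roll": 3.94},
    {"hand": 5, "xyz": [-12.5, 1.8, 0], "roll": 3.94},
    {"hand": 5, "xyz": [-12.5, 1.8, 0], "roll": 3.94},
    {"hand": 5, "xyz": [-12.5, 1.8, 0], "roll": 3.94},
    {"hand": 5, "xyz": [-12.5, 1.8, 0], "roll": 3.94},
  ],
)

```text
time: 6.15
eef_pos: [0.591, 0.1796, 0.2007]
tcp_rot: [0.634, 0.773, -0.001, -0.001]
wrist_force: [0.2, 0.7, -1.2]
opening: 0.0147
grip_force: 60.5
```

```bash
python3 row.py 0.604 0.083 0.205 70 8
```

```text
t 6.15 pos [0.591  0.1796 0.2007] yaw 101.3 tilt [ 0.    -0.002 -1.   ] F [ 0.2  0.7 -1.2] open 0.01474555001697355 grip 60.546841621398926
row [-12.1   2.1  -0.5] roll 3.91
```

>>> servo_tool(
  increments=[
    {"hand": 5, "xyz": [-12, 2, 0], "roll": 3.9},
    {"hand": 5, "xyz": [-12, 2, 0], "roll": 3.9},
    {"hand": 5, "xyz": [-12, 2, 0], "roll": 3.9},
    {"hand": 5, "xyz": [-12, 2, 0], "roll": 3.9},
    {"hand": 5, "xyz": [-12, 2, 0], "roll": 3.9},
    {"hand": 5, "xyz": [-12, 2, 0], "roll": 3.9},
    {"hand": 5, "xyz": [-12, 2, 0], "roll": 3.9},
    {"hand": 5, "xyz": [-12, 2, 0], "roll": 3.9},
  ],
)

```text
time: 6.82
eef_pos: [0.603, 0.0842, 0.2007]
tcp_rot: [0.819, 0.574, -0.001, -0.001]
wrist_force: [-0.5, -0.7, -1.7]
opening: 0.015
grip_force: 60.5
```

```bash
python3 row.py 0.604 0.083 0.15 70 8; python3 - <<'E'
from h import *
a=capture("scene");cv2.imwrite("pics/d.png",cv2.resize(a[130:290,110:310,::-1],(750,600),interpolation=2))
E
```

```text
t 6.82 pos [0.603  0.0842 0.2007] yaw 70.1 tilt [-0.001 -0.002 -1.   ] F [-0.5 -0.7 -1.7] open 0.015030313232000188 grip 60.54763913154602
row [-0.1  0.2  6.3] roll 0.01
```

View pics/d.png

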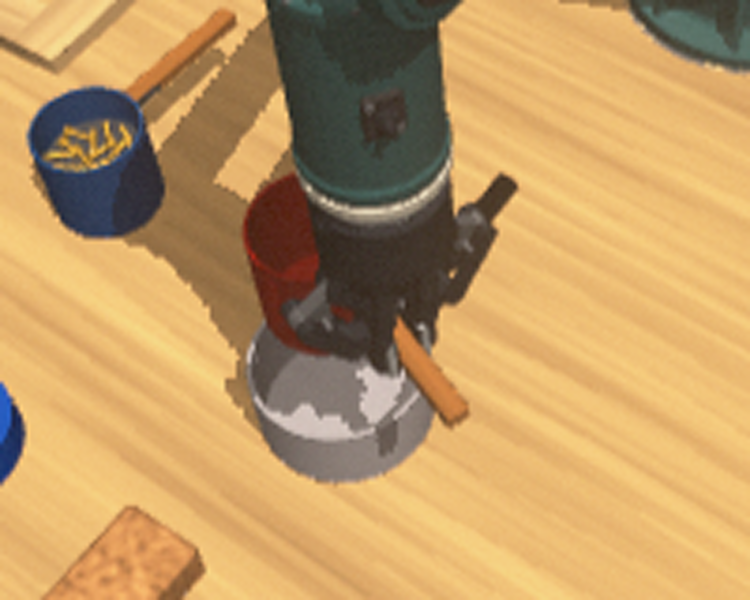

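```bash
python3 - <<'E'
from h import *
c=lambda q:((q-[110,130])+.5)*3.75-.5
s=get_state();p=s['eef_pos'];y=np.radians(70.1)
x0,y0=p[0]-.1*np.cos(y),p[1]-.1*np.sin(y);b=p[2]+.019-.08
print(x0,y0,b)
for z in(b,b+.09):
    q=c(proj("scene",ring(x0,y0,z,.045)));print(q.min(0),q.max(0))
print(c(proj("scene",[x0+.165*np.cos(y),y0+.165*np.sin(y),b+.083])))
q=c(proj("scene",ring(.5701,-.0106,.07,.066)));print(q.min(0),q.max(0))
E
```

```text
0.5685367657135301 -0.01195444523209023 0.1397084347463452
[257.02466838 247.7913029 ] [390.99333186 358.37954254]
[235.24383766 164.89805363] [379.70235428 279.36680173]
[[451.87363858 415.17366415]]
[242.03621633 283.1236347 ] [428.31878468 441.36559983]
```

>>> servo_tool(
  increments=[
    {"hand": 5, "xyz": [0, 0, 8], "roll": 0},
    {"hand": 5, "xyz": [0, 0, 8], "roll": 0},
    {"hand": 5, "xyz": [0, 0, 8], "roll": 0},
    {"hand": 5, "xyz": [0, 0, 8], "roll": 0},
    {"hand": 5, "xyz": [0, 0, 8], "roll": 0},
    {"hand": 5, "xyz": [0, 0, 8], "roll": 0},
    {"hand": 5, "xyz": [0, 0, 8], "roll": 0},
    {"hand": 5, "xyz": [0, 0, 5], "roll": 0},
  ],
)

```text
time: 7.53
eef_pos: [0.6032, 0.0851, 0.1395]
tcp_rot: [0.817, 0.576, -0.001, -0.0]
wrist_force: [-0.2, 0.3, -2.2]
opening: 0.0149
grip_force: 60.5
```

```bash
python3 row.py 0.604 0.083 0.08 70 8; python3 - <<'E'
from h import *
a=capture("top");cv2.imwrite("pics/e.png",cv2.resize(a[85:195,200:340,::-1],(750,589),interpolation=2))
E
```

```text
t 7.53 pos [0.6032 0.0851 0.1395] yaw 70.3 tilt [-0.    -0.001 -1.   ] F [-0.2  0.3 -2.2] open 0.014858289783973995 grip 60.459909439086914
row [-0.2  0.2  7.4] roll 0.04
```

View pics/e.png

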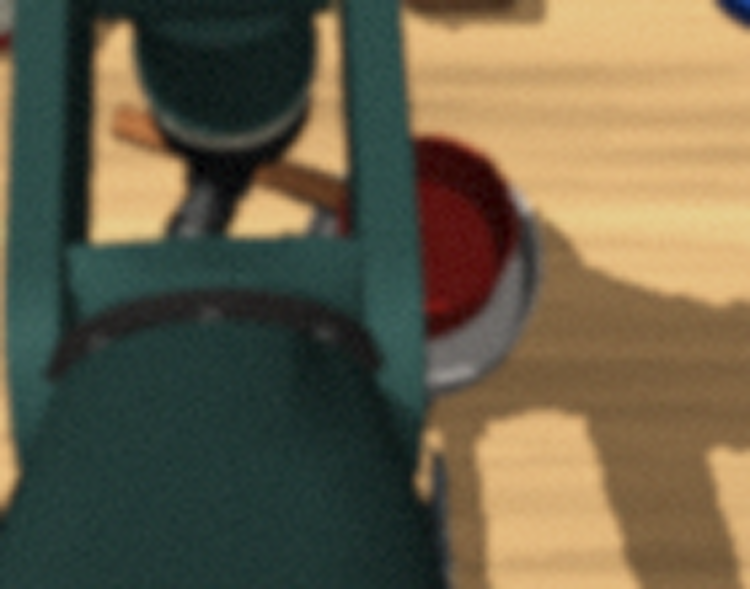

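```bash
python3 - <<'E'
from h import *
k=750/140
c=lambda q:((q-[200,85])+.5)*k-.5
p=[.6032,.0851,.1395];y=np.radians(70.3)
x0,y0=p[0]-.1*np.cos(y),p[1]-.1*np.sin(y);b=p[2]-.062
for x,yy,z,r in((x0,y0,b+.09,.045),(.5701,-.0106,.07,.066)):
    q=c(proj("top",ring(x,yy,z,r)));print(q.min(0),q.max(0))
E
```

```text
[336.55267538 133.53347485] [518.47017331 312.62712574]
[296.90345516 143.15161409] [542.57075018 385.37765514]
```

>>> servo_tool(
  increments=[
    {"hand": 5, "xyz": [0, 0, 8], "roll": 0},
    {"hand": 5, "xyz": [0, 0, 8], "roll": 0},
    {"hand": 5, "xyz": [0, 0, 8], "roll": 0},
    {"hand": 5, "xyz": [0, 0, 8], "roll": 0},
    {"hand": 5, "xyz": [0, 0, 8], "roll": 0},
    {"hand": 5, "xyz": [0, 0, 8], "roll": 0},
    {"hand": 5, "xyz": [0, 0, 8], "roll": 0},
    {"hand": 5, "xyz": [0, 0, 6], "roll": 0},
  ],
)

```text
time: 8.25
eef_pos: [0.6034, 0.0848, 0.0778]
tcp_rot: [0.818, 0.576, -0.0, -0.0]
wrist_force: [-0.9, -0.5, -0.9]
opening: 0.0146
grip_force: 60.5
```

>>> servo_tool(
  increments=[
    {"hand": 5, "xyz": [0, 0, 1], "roll": 0},
    {"hand": 5, "xyz": [0, 0, 1], "roll": 0},
    {"hand": 5, "xyz": [0, 0, 1], "roll": 0},
    {"hand": 5, "xyz": [0, 0, 1], "roll": 0},
    {"hand": 5, "xyz": [0, 0, 1], "roll": 0},
    {"hand": 5, "xyz": [0, 0, 1], "roll": 0},
    {"hand": 5, "xyz": [0, 0, 0], "roll": 0},
    {"hand": 5, "xyz": [0, 0, 0], "roll": 0},
  ],
)

```text
time: 8.92
eef_pos: [0.6038, 0.0849, 0.073]
tcp_rot: [0.818, 0.576, 0.0, -0.0]
wrist_force: [-0.1, 0.4, -1.9]
opening: 0.015
grip_force: 60.4
```

No contact yet; expected at about 0.066.

>>> servo_tool(
  increments=[
    {"hand": 5, "xyz": [0, 0, 1], "roll": 0},
    {"hand": 5, "xyz": [0, 0, 1], "roll": 0},
    {"hand": 5, "xyz": [0, 0, 1], "roll": 0},
    {"hand": 5, "xyz": [0, 0, 1], "roll": 0},
    {"hand": 5, "xyz": [0, 0, 0.5], "roll": 0},
    {"hand": 5, "xyz": [0, 0, 0.5], "roll": 0},
    {"hand": 5, "xyz": [0, 0, 0], "roll": 0},
    {"hand": 5, "xyz": [0, 0, 0], "roll": 0},
  ],
)

```text
time: 9.58
eef_pos: [0.6037, 0.0849, 0.0679]
tcp_rot: [0.818, 0.576, -0.0, -0.0]
wrist_force: [0.7, 0.6, -1.7]
opening: 0.0149
grip_force: 60.4
```

>>> servo_tool(
  increments=[
    {"hand": 5, "xyz": [0, 0, 0.5], "roll": 0},
    {"hand": 5, "xyz": [0, 0, 0.5], "roll": 0},
    {"hand": 5, "xyz": [0, 0, 0.5], "roll": 0},
    {"hand": 5, "xyz": [0, 0, 0.5], "roll": 0},
    {"hand": 5, "xyz": [0, 0, 0], "roll": 0},
    {"hand": 5, "xyz": [0, 0, 0], "roll": 0},
    {"hand": 5, "xyz": [0, 0, 0], "roll": 0},
    {"hand": 5, "xyz": [0, 0, 0], "roll": 0},
  ],
)

```text
time: 10.25
eef_pos: [0.6041, 0.0851, 0.0663]
tcp_rot: [0.818, 0.576, 0.0, 0.0]
wrist_force: [-0.0, 2.3, 4.4]
opening: 0.0146
grip_force: 61.3
```

>>> servo_tool(
  increments=[
    {"hand": 16, "xyz": [0, 0, 0], "roll": 0},
    {"hand": 18, "xyz": [0, 0, 0], "roll": 0},
    {"hand": 22, "xyz": [0, 0, 0], "roll": 0},
    {"hand": 28, "xyz": [0, 0, 0], "roll": 0},
    {"hand": 36, "xyz": [0, 0, 0], "roll": 0},
    {"hand": 44, "xyz": [0, 0, 0], "roll": 0},
    {"hand": 50, "xyz": [0, 0, 0], "roll": 0},
    {"hand": 50, "xyz": [0, 0, 0], "roll": 0},
  ],
  newtons=20,
)

```text
time: 10.92
eef_pos: [0.6037, 0.0848, 0.0659]
tcp_rot: [0.818, 0.576, -0.0, -0.0]
wrist_force: [-0.7, -0.8, -0.4]
opening: 0.0499
grip_force: 0.0
```

>>> servo_tool(
  increments=[
    {"hand": 50, "xyz": [0, 0, -6], "roll": 0},
    {"hand": 50, "xyz": [0, 0, -12], "roll": 0},
    {"hand": 50, "xyz": [0, 0, -20], "roll": 0},
    {"hand": 50, "xyz": [0, 0, -30], "roll": 0},
    {"hand": 50, "xyz": [0, 0, -30], "roll": 0},
    {"hand": 50, "xyz": [0, 0, -30], "roll": 0},
    {"hand": 50, "xyz": [0, 0, -20], "roll": 0},
    {"hand": 50, "xyz": [0, 0, -10], "roll": 0},
  ],
)

```text
time: 11.58
eef_pos: [0.6057, 0.085, 0.2288]
tcp_rot: [0.818, 0.576, 0.003, 0.002]
wrist_force: [0.5, 0.7, -0.1]
opening: 0.05
grip_force: 0.0
```

```bash
python3 - <<'E'
from h import *
a=capture("scene");cv2.imwrite("pics/f.png",cv2.resize(a[130:290,110:310,::-1],(750,600),interpolation=2))
E
```

```text
(no output)
```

View pics/f.png

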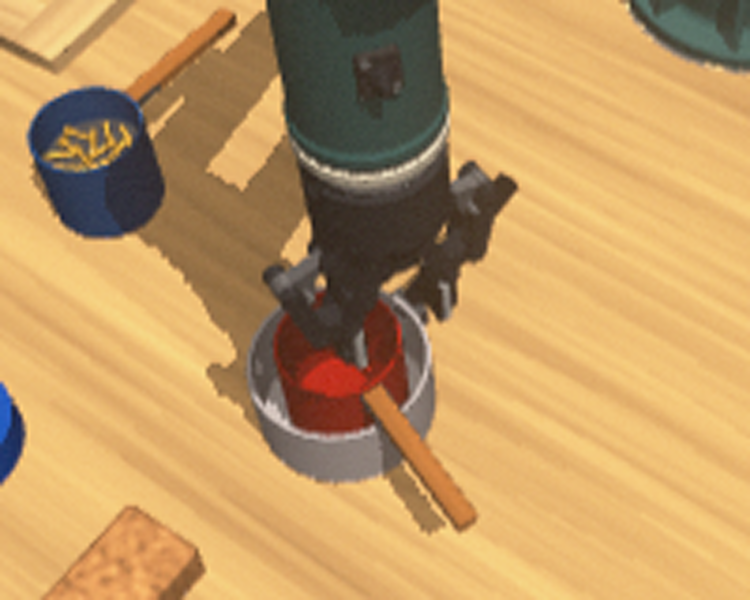

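The red pot now stands flat inside the big pot, with rim extents of about x 275–403 and y 300–430 in the crop. Its handle points to (465, 520), well clear of the black handle. The big pot and the blue pot have not moved, and the gripper is clear.

```bash
python3 -c "
from cell import *
print(hand_in())"
```

```text
the job is handed in; nothing more can be done
None
```

The middle-sized red pot is nested flat in the big steel pot, its handle turned about 100° from the big pot's handle; the big and blue pots were not moved, and the job was handed in at about 12 s.

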